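# Hold a spring clamp open around a pamphlet's edge

## Task

The thin maroon pamphlet standing in the wooden finishing press is about to be clamped while its new cover sets. Squeeze the handles of the blue spring clamp to open it while it is still on the tray's upright board, lift it off, and carry it open to the press without letting it close; then lower it over the middle of the pamphlet's top edge, one jaw on each side and about two centimetres down. Finish there still holding the clamp wide open and still, its jaws clear of the pamphlet, so that I can square up the sheets before it closes; do not push the pamphlet and leave the other things where they are.

Things in the scene. Friction and masses are not known exactly. Their poses are not given: they have to be found in the camera images.
- clamp_grip (a point): Grasp point of the blue spring clamp (orange jaw pads, steel pin, 98 mm tall, 64 g), midway between its handle tops. It stands on the tray's board, handles up, jaws down. x: squeeze direction, across the board; y: along the pivot pin, which lies 42 mm below; z up. Handles are 20 mm wide (y), lean outwards, and measure 63 mm over their round tips, 3 mm above this point
- clamp_jaw_a (a point): Lower inner end of the jaw pad on the clamp's +x side. Parked, it is 89 mm below clamp_grip and 3.5 mm to the +x side; with the handles fully squeezed it is about 86 mm below clamp_grip and 18 mm to the side. The jaw pads are 14 mm tall and 20 mm wide
- clamp_jaw_b (a point): The same on the clamp's -x side (mirror image)
- clamp_a (a joint): Angle each lever of the blue clamp is turned open (both turn equally): 0 parked; 0.32 rad at the stop, handles fully squeezed: 32 mm over the tips, which are then 9 mm above clamp_grip, outer faces nearly upright, jaw tips 36 mm apart; 0.18 rad: 24 mm apart. Takes 5 N at the tips to start, about 9 N at the stop; more just holds it at the stop. It springs shut if let go
- edge_mid (a point): Middle of the top edge of the maroon pamphlet: 6 mm thick (x axis, across the sheets), 210 mm long (y axis, along the edge), 148 mm high, standing on the bench with its lower part gripped by the press. z up
- pamphlet: The maroon pamphlet of cream leaves between stiff covers (origin: centre of its underside, on the bench, 148 mm below edge_mid; axes the same). It does not move
- press: Wooden finishing press that grips the pamphlet: two beech cheeks 320 mm long (y), 66 mm high, together 106 mm across (x), drawn together by two level steel screws with wooden hand nuts on the -x side. Origin: centre of its underside. Fixed on the bench. It and the tray may stand on either side
- tray: Open wooden tool tray 150 mm (x) by 300 mm (y), walls 45 mm high, with an upright plywood board 7 mm thick along its middle (y), top at 105 mm; the two clamps are parked on that board, jaws 19 mm down from its top, at least 110 mm apart. Origin: centre of its underside. Fixed on the bench
- spare_grip (a point): The other spring clamp, black with grey handles, on the same board, point as for clamp_grip; to be left alone
- folder: Cream bone folder 140 x 20 x 6 mm lying in the tray (origin: centre of underside)
- brush: Flat glue brush about 170 mm long lying in the tray (origin: on its underside)
- jar: White glue jar with red cap, 68 mm wide, 92 mm high, on the bench (origin: centre of underside)
- weight: Navy covered weight 60 x 110 x 42 mm with brass knob, 70 mm high overall (origin: centre of underside)
- mug: Blue mug 76 mm wide, 95 mm high, with pencils up to 175 mm high (origin: centre of underside)
- book_low: Green book 165 x 235 x 38 mm lying flat (origin: centre of underside)
- book_top: Maroon book 145 x 205 x 26 mm lying on the green one (origin: centre of underside)

How it is judged (in metres and radians):
On the way, in this order (a step that is already met when the one before it is completed fails the run):
1. the blue clamp is squeezed open while still on the tray's board (value of joint clamp_a above 0.15 rad and distance of clamp_grip from where it was at the start of the episode below 0.025 m), for 0.1 s.
2. the open clamp is lifted clear of the board (value of joint clamp_a above 0.12 rad and z of each of clamp_jaw_a, clamp_jaw_b in the frame of tray above 0.115 m), for 0.1 s.
At the end, for the whole second after the job is handed in: The fingers still hold the blue clamp open (over 0.18 rad) and still; its jaw tips are one on each side of the pamphlet, 6 mm or more from its mid-plane, 10 to 40 mm below the top edge, within 25 mm of its middle; clamp and robot do not touch the pamphlet, nor the clamp the press (((x of clamp_jaw_a in the frame of edge_mid above 0.006 m and x of clamp_jaw_b in the frame of edge_mid below -0.006 m) or (x of clamp_jaw_a in the frame of edge_mid below -0.006 m and x of clamp_jaw_b in the frame of edge_mid above 0.006 m)) and z of clamp_jaw_a in the frame of edge_mid between -0.04 and -0.01 m and z of clamp_jaw_b in the frame of edge_mid between -0.04 and -0.01 m and y of clamp_jaw_a in the frame of edge_mid between -0.025 and 0.025 m and y of clamp_jaw_b in the frame of edge_mid between -0.025 and 0.025 m and value of joint clamp_a above 0.18 rad and contact force between the fingers and clamp above 3 N and contact force between each of clamp, the arm, the fingers and pamphlet below 0.2 N and contact force between clamp and press below 0.2 N and linear speed of clamp below 0.02 m/s); the arm keeps its last pose, push and grip.
It fails at once if the pamphlet is pushed with more than 6 N (contact force between anything else and pamphlet above 6 N).
It fails at once if the blue clamp is let close after it has left the tray's board (distance of clamp_grip from where it was at the start of the episode above 0.06 m and value of joint clamp_a below 0.06 rad).
It fails at once if the black spring clamp is moved more than 15 mm (distance of spare_grip from where it was at the start of the episode above 0.015 m).
It fails at once if the folder or the brush in the tray is moved more than 25 mm (distance of any of folder, brush from where it was at the start of the episode above 0.025 m).
It fails at once if the jar, weight, mug or a book is moved more than 25 mm (distance of any of jar, weight, mug, book_low, book_top from where it was at the start of the episode above 0.025 m).
It also fails if it takes over 35 s, if anything falls off the work surface, if the arm or the gripper's body presses on something with over 40 N, if the wrist force passes 120 N, or if a joint passes its speed limit or range.

## Robot

A 6-joint arm with a two-finger parallel gripper is mounted at the origin on the work surface. World frame = base frame: x ahead of the robot, y to its left, z up, the work surface at z = 0. Lengths are in mm, angles in degrees, forces in N, time in s.
With the tool pointing down it reaches from about 350 to 850 mm from the base axis. Payload 8.1 kg.
Tool frame: the origin (TCP) lies midway between the tips of the shut fingers; the grasp point (between the pads) lies 19 mm behind it; x points along the fingers, y is the direction in which the jaws open and shut, and the axes are right-handed (so a half turn about x gives the same grasp; the last joint's range is limited). The gripper opens to 85 mm and grips with 20 to 120 N. Pads are 22 mm wide; open, the fingers measure 114 mm over their backs; the gripper's body (76 mm by 85 mm) begins 54 mm behind the grasp point. The pads swing forward as they close: fully open they stand 13 mm farther back than shut.
Start: joints at [-75.023, 7.471, 85.268, -0, 87.261, -4.893], TCP at [203.954, -564.277, 231.292] pointing down, gripper open.
Joint ranges: [-169.43, 169.43], [-51.17, 129.36], [1.28, 143.12], [-76.62, 256.62], [0, 156.53], [-152.29, 152.29]. Speed limits (degrees/s): [136.94, 136.94, 159.86, 180, 180, 180].

## Interface

Orientations are given as [roll, pitch, yaw] about the fixed x, y, z axes, in that order (R = Rz(yaw) Ry(pitch) Rx(roll)).
In Python, from bench import r gives the robot as it stands.
- The arm moves only by the tool move_arm, never from a script. Its argument "deltas" is a list of rows, each a list of 2 entries, a list of its own where there are three numbers: the shift along the tool's x, y, z in mm, then the turn about the tool's x in degrees. A call has 1 to 12 rows; each row is the pose to reach, as a shift and turn from the pose measured when the call began, along the tool's axes at that moment; what a row does not reach only later rows make up. A row lasts 1/8 s, in which the tool goes at most 62.5 mm and 10.7 degrees, less where a joint would pass 70% of its speed; a pose out of reach is approached as far as the arm can. A call with a gripper value outside its range is refused whole. "jaw" is the opening, from -1 (shut) to 1 (fully open), set as the call begins (left out, the last holds). The fingers move at their own pace and stop on an object; "squeeze" is the grip in N (left out, the last holds). Time passes only in rows, so rows that repeat a pose let the fingers close. It gives the time, the measured TCP pose, the force and the opening at its end, in the units of the state.
- r.sense(): the state, without advancing time (a new reading comes with each control period).
- r.snapshot(name): name is "scene" or "top" or "wrist"; returns (picture, depth): 384x512x3 uint8, red, green, blue; 384x512 float32, mm along the optical axis (not along the pixel's ray), 0 where there is no reading.
- r.get_calibration(name): a dict with "fovy" (degrees; the focal length in pixels is half the picture's height over the tangent of half this angle, whatever the lens; pixels are square), "cx", "cy" (the principal point, pixels), "position" and "attitude" of the camera in the world; the wrist camera has in their place "tool_from_camera" (4x4, takes a point from camera to tool coordinates, whose origin is the TCP and whose axes are the tool frame's). Camera axes: x right, y down, z forward; pixel columns grow to the right and rows downward; lengths in mm; the calibration is good to about 2 mm. The wrist camera is an equidistant fisheye: a pixel r from the principal point sees the ray r / f radians off the axis. A picture is of the moment at which its call begins: read the wrist's pose just before it. get_calibration takes no time and is no camera call.
- r.hand_in(): hands the job in, once; it reports no verdict.
The state is a dict: "time": time; "joint_pos": joint angles; "qd": joint speeds; "joint_efforts": joint torques, N m; "tool_pos": TCP position; "tcp_rot": TCP orientation; "ft_force": force on the tool from outside, world axes, zero at the start; "wrist_torque": the same for the moment, N m; "finger_gap": finger opening in mm.
Only numpy, scipy, OpenCV 4.12 (cv2) and the standard library are available. Lean on these libraries where they do the work, as an engineer would, in place of code of your own. Each camera call takes 0.05 s, during which the arm holds its last target. There are 200 camera calls.

## Working session

There is one attempt and no reset: what is moved stays moved. The work goes in short steps, Python scripts to look and compute and a tool call to move; the robot and the scene stay as the last step left them, time stands still between calls to the robot, and variables do not carry over. Pictures are saved under pics/ and viewed, about 8 in all and at most 12, crops included, and the job is handed in when it is done.

Besides the shell and the picture viewer there is one more tool, called after ">>>" by a JSON object that holds its "fn" and its "kwargs". move_arm: Moves the arm, as the interface text tells. Its arguments: {"type":"object","properties":{"deltas":{"type":"array","items":{"type":"array"}},"jaw":{"type":"number"},"squeeze":{"type":"number"}},"required":["deltas"]}

```bash
mkdir -p pics; ls
cat > h.py <<'E'
import numpy as np, cv2
from scipy.spatial.transform import Rotation as R
from bench import r
def snap(n):
    s=r.sense(); im,d=r.snapshot(n); c=r.get_calibration(n); return s,im,d,c
def tool(s):
    T=np.eye(4);T[:3,:3]=R.from_euler('xyz',s['tcp_rot'],degrees=True).as_matrix();T[:3,3]=s['tool_pos'];return T
E
python3 - <<'E'
from h import *
print(r.sense())
for n in('scene','top','wrist'):
    s,im,d,c=snap(n);print(n,c)
    cv2.imwrite(f'pics/{n}0.png',im[:,:,::-1]);np.save(f'pics/{n}0.npy',d)
a=[cv2.imread(f'pics/{n}0.png') for n in('scene','top')]
cv2.imwrite('pics/all0.png',cv2.resize(np.vstack(a),None,fx=.78,fy=.78))
E
```

```text
pics
{'time': 0.0, 'joint_pos': array([-7.50212300e+01,  7.51489503e+00,  8.53281203e+01,  1.03110272e-03,
        8.72606344e+01, -4.89420854e+00]), 'qd': array([-0.01253832,  0.01822435, -0.05394209, -0.01994483, -0.03860817,
       -0.02852614]), 'joint_efforts': array([ 3.08607901e-03, -5.69391203e+01, -5.00546837e+01,  2.00351797e-04,
        1.45868235e-02, -6.99373743e-06]), 'tool_pos': array([ 203.83925234, -563.74659526,  230.25774777]), 'tcp_rot': array([-95.46346412,  89.89634511, 104.40946417]), 'ft_force': array([-0.01036811, -0.5060018 , -0.26057477]), 'wrist_torque': array([ 0.05161344, -0.0285858 ,  0.0325485 ]), 'finger_gap': 85.20863159442361}
scene {'fovy': 44.556243795536304, 'cx': 258.3482158454649, 'cy': 193.17917182447746, 'position': array([1154.80092413,  589.97855763, 1069.74591604]), 'attitude': array([-135.96119708,   -1.02248356,  143.84659364])}
top {'fovy': 55.26063492330538, 'cx': 255.6839520358736, 'cy': 192.34850192146672, 'position': array([ 507.15314195, -165.46944371, 1106.38695795]), 'attitude': array([-1.75394799e+02,  5.28307458e-02, -8.87817005e+01])}
wrist {'fovy': 65.70646984690485, 'cx': 248.38954344117346, 'cy': 191.54449279437182, 'tool_from_camera': array([[-1.58147437e-04, -2.89660071e-01,  9.57129572e-01,
        -1.42507515e+02],
       [ 9.99999983e-01,  4.63956662e-05,  1.79271868e-04,
        -3.83305922e-01],
       [-9.63345664e-05,  9.57129584e-01,  2.89660059e-01,
        -7.45340064e+01],
       [ 0.00000000e+00,  0.00000000e+00,  0.00000000e+00,
         1.00000000e+00]])}
```

View pics/top0.png

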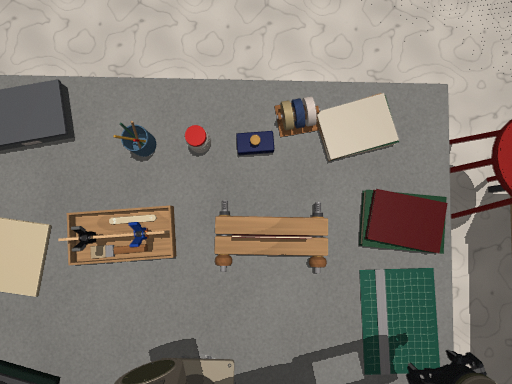

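View pics/scene0.png

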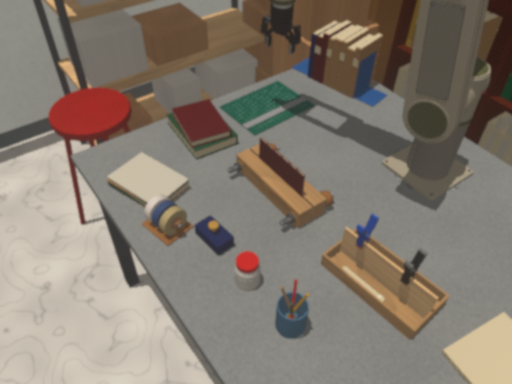

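The top view shows the blue clamp at about (137,235), the black one at (83,238), and the pamphlet at about (265,237) in the press. In the scene view the blue clamp is at (368,230) and the pamphlet at (282,167). I'll measure each using depth.

```bash
cat >> h.py <<'E'
def cloud(d,c,T=None):
    v,u=np.mgrid[:d.shape[0],:d.shape[1]].astype(float)
    f=d.shape[0]/2/np.tan(np.radians(c['fovy']/2)); x=(u-c['cx'])/f;y=(v-c['cy'])/f
    if T is not None: # fisheye
        th=np.hypot(x,y);k=np.where(th>1e-9,np.tan(np.minimum(th,1.5))/np.maximum(th,1e-9),1);x,y=x*k,y*k
        M=T@c['tool_from_camera']
    else:
        M=np.eye(4);M[:3,:3]=R.from_euler('xyz',c['attitude'],degrees=True).as_matrix();M[:3,3]=c['position']
    return np.stack([x*d,y*d,d],-1)@M[:3,:3].T+M[:3,3]
def axis(p):
    m=p[:,:2].mean(0);w,V=np.linalg.eigh(np.cov((p[:,:2]-m).T));a=V[:,1];q=(p[:,:2]-m)@a
    return m,np.degrees(np.arctan2(a[1],a[0])),np.percentile(q,[1,99])
E
python3 - <<'E'
from h import *
for n in('top','scene'):
    c=r.get_calibration(n);d=np.load(f'pics/{n}0.npy');P=cloud(d,c)
    im=cv2.imread(f'pics/{n}0.png');hsv=cv2.cvtColor(im,cv2.COLOR_BGR2HSV);H,S,V=[hsv[...,i].astype(int) for i in range(3)]
    ok=(d>0)
    X,Y,Z=P[...,0],P[...,1],P[...,2]
    print(n,'bench z',np.median(Z[ok&(abs(X-500)<300)&(abs(Y)<300)]))
    v,u=np.mgrid[:384,:512]
    box=lambda a,b,e,f:(u>a)&(u<b)&(v>e)&(v<f)
    reg={'top':(box(65,175,200,270),box(212,332,225,250)),'scene':(box(320,450,205,330),box(255,310,138,196))}[n]
    bl=ok&reg[0]&(H>105)&(H<130)&(S>150)&(V>50)
    p=P[bl];print('blue',len(p),p.mean(0),p.min(0),p.max(0))
    hi=p[p[:,2]>150];print(' blue high',len(hi),hi.mean(0) if len(hi) else'',axis(hi) if len(hi)>5 else '')
    b=ok&reg[0]&(H>5)&(H<30)&(S>60)&(Z>98)&(Z<112);p=P[b];print('board',len(p),p[:,2].mean(),axis(p))
    m=ok&reg[1]&(Z>135)&(Z<160);p=P[m];print('pamph',len(p),p[:,2].max(),p[:,2].mean(),axis(p))
    k=ok&reg[0]&(V<60)&(Z>110);p=P[k];print('black',len(p),p.mean(0))
E
```

```text
top bench z 1.509037017893661
blue 197 [470.10351414 139.51841971 159.25327122] [440.39280203 128.93782467 102.72502243] [500.49771265 153.5668802  186.7571065 ]
 blue high 131 [470.07894843 139.98233437 170.66602042] (array([470.07894843, 139.98233437]), np.float64(-176.3691321744394), array([-30.26010755,  29.55290979]))
board 216 105.11468750045218 (array([463.41218095, 211.45616716]), np.float64(95.29106566243784), array([-127.12754453,  136.78589658]))
pamph 207 153.29107527238546 147.67361466355456 (array([ 469.83137031, -206.04614066]), np.float64(90.22965454004098), array([-99.90750614, 102.35238053]))
black 256 [457.92473495 264.70966135 148.18075569]
scene bench z 3.5804360461092983
blue 37 [466.41291141 145.33950426 173.57071981] [443.59920137 136.98594787 150.12308231] [502.53234538 155.47248466 185.48648301]
 blue high 37 [466.41291141 145.33950426 173.57071981] (array([466.41291141, 145.33950426]), np.float64(-172.06996052161585), array([-36.08364795,  22.49234288]))
board 442 104.33592538791021 (array([462.45900461, 244.63526101]), np.float64(95.1353433309391), array([-155.31257398,  125.61412228]))
pamph 277 153.61450004677215 144.58183306443954 (array([ 471.81451679, -196.26696638]), np.float64(90.25998683075319), array([-108.54422096,   96.0702584 ]))
black 152 [454.79913664 288.7560351  147.45770612]
```

```bash
cat >> h.py <<'E'
def plan(target,yaw):
    """shift and turn to TCP target with tool y at world yaw (mod 180)"""
    T=tool(r.sense());y=T[:3,1];cur=np.degrees(np.arctan2(y[1],y[0]));z=T[:3,2]
    s=T[:3,:3].T@(np.array(target)-T[:3,3])
    dy=(yaw-cur+90)%180-90
    print('tool y yaw',cur.round(2),'x',T[:3,0].round(3),'shift',s.round(1),'turn',round(-dy,2),'alt',round(-dy-np.sign(-dy)*180,1))
E
python3 - <<'E'
from h import *
plan([470,140,270],5)
print(tool(r.sense()).round(3))
E
```

```text
tool y yaw -70.13 x [-0.     0.001 -1.   ] shift [ -38.7 -571.5 -489.6] turn -75.13 alt 104.9
[[-0.00000e+00  3.40000e-01 -9.40000e-01  2.03852e+02]
 [ 1.00000e-03 -9.40000e-01 -3.40000e-01 -5.63867e+02]
 [-1.00000e+00 -1.00000e-03 -0.00000e+00  2.30452e+02]
 [ 0.00000e+00  0.00000e+00  0.00000e+00  1.00000e+00]]
```

>>> {"fn": "move_arm", "kwargs": {"deltas": [[[-8,-48,-41],-6],[[-16,-95,-82],-12],[[-24,-143,-122],-19],[[-32,-190,-163],-25],[[-39,-238,-204],-31],[[-39,-286,-245],-38],[[-39,-333,-286],-44],[[-39,-381,-326],-50],[[-39,-429,-367],-56],[[-39,-476,-408],-63],[[-39,-524,-449],-69],[[-39,-571,-490],-75]], "jaw": 1, "squeeze": 40}}

```text
time: 1.65
tool_pos: [469.0, 137.1, 270.3]
tcp_rot: [173.2, 89.9, 88.3]
ft_force: [1.0, -1.0, 0.7]
finger_gap: 85.3
```

>>> {"fn": "move_arm", "kwargs": {"deltas": [[[0,0,0],0],[[0,0,0],0]]}}

```text
time: 1.9
tool_pos: [468.7, 137.0, 269.8]
tcp_rot: [-121.2, 89.9, 153.9]
ft_force: [0.5, -0.3, -0.7]
finger_gap: 85.4
```

Run:
```python
from h import *
s,im,d,c=snap('wrist');cv2.imwrite('pics/w1.png',im[:,:,::-1]);np.save('pics/w1.npy',d)
T=tool(s);print(s['time'],s['tool_pos'],s['tcp_rot'],s['joint_pos'].round(1))
P=cloud(d,c,T)
hsv=cv2.cvtColor(im,cv2.COLOR_RGB2HSV);H,S,V=[hsv[...,i].astype(int) for i in range(3)]
ok=d>0;Z=P[...,2]
bl=ok&(H>105)&(H<130)&(S>140)&(V>40)
p=P[bl];print('blue',len(p),p.mean(0),p.min(0),p.max(0))
for z0,z1 in((168,182),(155,168)):
    hi=p[(p[:,2]>z0)&(p[:,2]<z1)];print(z0,len(hi),hi.mean(0),np.percentile(hi,[1,99],axis=0).round(1).tolist(),axis(hi))
b=ok&(H>5)&(H<30)&(S>60)&(Z>99)&(Z<110)&(abs(P[...,0]-465)<12);q=P[b];print('board',len(q),q[:,2].mean(),axis(q))
plan([470,140,270],5)
```

```text
1.9 [468.66158992 137.04210555 269.84337776] [-121.22306349   89.93163068  153.89463745] [ 10.3 -10.8  99.2   0.   91.7   5.1]
blue 1779 [379.86656015  64.97930509 139.82228747] [-1.94045516e+02 -4.60756137e+02  2.58991481e-02] [501.72923443 158.12589807 368.1809406 ]
168 518 [471.04515335 146.25605161 176.85675928] [[442.0, 134.0, 168.4], [501.1, 157.8, 182.0]] (array([471.04515335, 146.25605161]), np.float64(-175.30946228050004), array([-29.68277991,  29.07346612]))
155 306 [472.51511776 146.77045993 161.75028809] [[449.3, 135.1, 155.2], [492.6, 157.3, 167.5]] (array([472.51511776, 146.77045993]), np.float64(-175.40671738146153), array([-20.92108029,  22.59241453]))
board 1113 104.7269573659238 (array([465.87639883, 209.30193046]), np.float64(95.00443949538878), array([-120.22090448,  113.16868992]))
tool y yaw 5.03 x [-0.     0.001 -1.   ] shift [ 0.1  1.6 -3.5] turn 0.03 alt -180.0
```

View pics/w1.png

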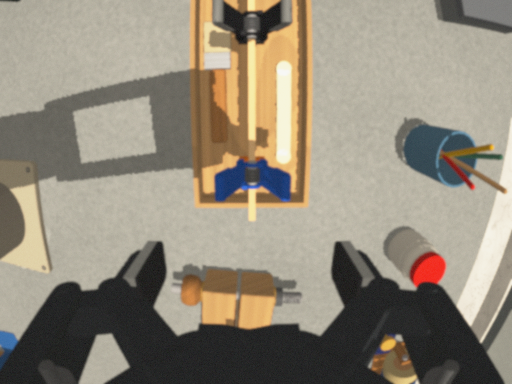

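The wrist view shows the blue clamp centred at about (252,180), astride the board, with the fingers well outside its handles. Its centre is near (471.5, 144.5) and the board yaw is 95°. I'll line up over it and then descend.

>>> {"fn": "move_arm", "kwargs": {"deltas": [[[15,3.5,-7],0],[[40,3.5,-7],0],[[70,3.5,-7],0],[[85,3.5,-7],0],[[85,3.5,-7],0]]}}

```text
time: 2.58
tool_pos: [470.6, 143.0, 183.7]
tcp_rot: [-98.2, 89.8, 176.8]
ft_force: [0.2, 0.3, 0.9]
finger_gap: 85.3
```

```bash
cat > blue.py <<'E'
from h import *
import sys
s,im,d,c=snap('wrist');cv2.imwrite(f'pics/{sys.argv[1]}.png',im[:,:,::-1])
T=tool(s);print(s['time'],s['tool_pos'].round(1),s['ft_force'].round(1),s['finger_gap'])
P=cloud(d,c,T);hsv=cv2.cvtColor(im,cv2.COLOR_RGB2HSV);H,S,V=[hsv[...,i].astype(int) for i in range(3)]
bl=(d>0)&(H>105)&(H<130)&(S>140)&(V>40)&(np.hypot(P[...,0]-s['tool_pos'][0],P[...,1]-s['tool_pos'][1])<50)
Q=(P[bl]-T[:3,3])@T[:3,:3]  # tool coords
for a,b in((-60,-20),(-20,-5),(-5,10),(10,25),(25,60)):
    q=Q[(Q[:,0]>a)&(Q[:,0]<b)]
    if len(q)>8: print(a,b,len(q),np.percentile(q,[1,50,99],axis=0).round(1).tolist())
E
python3 blue.py w2; python3 -c "
from h import *
plan([471.5,144.5,148],5)"
```

```text
2.575 [470.6 143.  183.7] [0.2 0.3 0.9] 85.33483776120066
-5 10 1212 [[0.4, -28.5, -12.4], [2.4, 22.8, -4.1], [9.9, 31.1, 7.7]]
10 25 943 [[10.1, -25.5, -12.6], [17.1, -15.2, -6.0], [24.8, 27.9, 7.1]]
25 60 1422 [[25.1, -18.8, -14.0], [39.8, 1.7, -5.6], [57.9, 21.4, 9.1]]
tool y yaw 4.98 x [-0.001  0.001 -1.   ] shift [37.1  0.1 -1.2] turn -0.02 alt 180.0
```

>>> {"fn": "move_arm", "kwargs": {"deltas": [[[12,1,-2],0],[[25,1,-2],0],[[34,1,-2],0],[[34,1,-2],0]]}}

```text
time: 3.12
tool_pos: [471.5, 145.3, 149.9]
tcp_rot: [-97.7, 89.8, 177.3]
ft_force: [0.5, 0.4, -0.0]
finger_gap: 85.3
```

```bash
python3 blue.py w3
```

```text
3.125 [471.5 145.3 149.9] [ 0.5  0.4 -0. ] 85.252369678319
-60 -20 2179 [[-33.3, -29.5, -10.6], [-30.5, 20.3, -2.9], [-20.2, 29.8, 9.7]]
-20 -5 1457 [[-19.9, -26.7, -10.6], [-13.2, -14.6, -5.2], [-5.2, 26.9, 9.0]]
-5 10 1194 [[-4.8, -19.2, -11.4], [3.9, 0.2, -4.1], [9.9, 19.7, 11.1]]
10 25 604 [[10.0, -13.2, -12.0], [13.0, -3.1, -7.7], [24.4, 13.6, 11.3]]
25 60 216 [[25.4, -14.2, -8.6], [37.2, -9.1, -8.1], [49.4, 15.0, -3.4]]
```

View pics/w3.png

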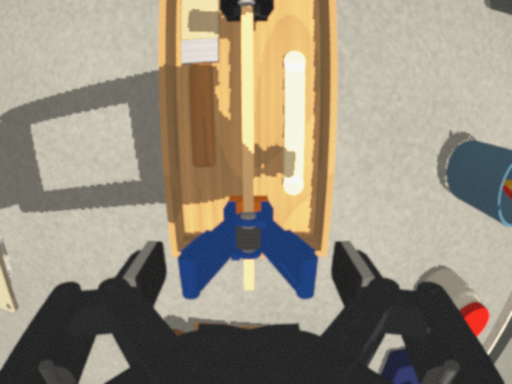

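The fingers straddle the handles, centred to within 1 mm (the clamp spans columns 180–316). I'll raise 7 mm so the pads end level with the grip point, then squeeze.

>>> {"fn": "move_arm", "kwargs": {"deltas": [[[-7,0,0],0],[[-7,0,0],0]]}}

```text
time: 3.42
tool_pos: [472.8, 145.5, 159.1]
tcp_rot: [150.8, 89.9, 65.8]
ft_force: [0.2, 0.1, -0.3]
finger_gap: 85.2
```

>>> {"fn": "move_arm", "kwargs": {"deltas": [[[0,0,0],0],[[0,0,0],0],[[0,0,0],0],[[0,0,0],0],[[0,0,0],0],[[0,0,0],0],[[0,0,0],0],[[0,0,0],0]], "jaw": -1, "squeeze": 40}}

```text
time: 4.42
tool_pos: [472.8, 145.5, 159.0]
tcp_rot: [153.0, 90.0, 68.0]
ft_force: [-0.3, -0.3, -1.1]
finger_gap: 28.5
```

```bash
python3 blue.py w4
```

```text
4.425 [472.8 145.5 159. ] [-0.3 -0.3 -1.1] 28.535093193806805
-20 -5 1315 [[-17.2, -13.6, -10.3], [-14.9, 7.4, -2.8], [-5.5, 14.9, 9.9]]
-5 10 413 [[-4.6, -16.1, -10.3], [2.6, 7.1, -9.6], [9.8, 15.1, 4.5]]
10 25 335 [[10.2, -16.4, -10.3], [15.9, 6.2, -9.2], [24.6, 14.5, 5.7]]
25 60 916 [[25.7, -26.0, -11.8], [37.8, -2.8, -7.8], [58.4, 18.7, 11.7]]
```

View pics/w4.png

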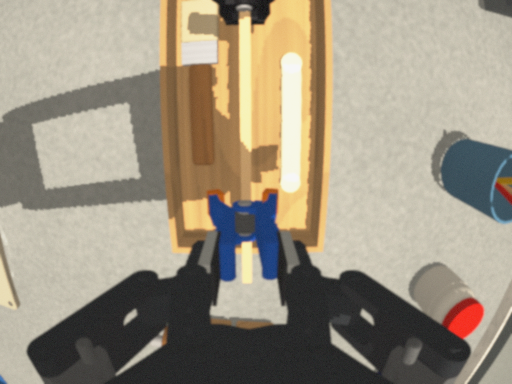

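The jaws are visibly wide open around the board, with orange tips at (215,193) and (272,193). The handles are gripped at a 28.5 mm gap. I'll lift straight up.

>>> {"fn": "move_arm", "kwargs": {"deltas": [[[-5,0,0],0],[[-15,0,0],0],[[-30,0,0],0],[[-50,0,0],0],[[-70,0,0],0],[[-90,0,0],0],[[-105,0,0],0],[[-115,0,0],0],[[-115,0,0],0],[[-115,0,0],0]]}}

```text
time: 5.72
tool_pos: [472.4, 145.4, 273.2]
tcp_rot: [-124.3, 89.9, 150.7]
ft_force: [-0.3, 0.1, -0.1]
finger_gap: 28.5
```

```bash
python3 blue.py w5
python3 - <<'E'
from h import *
s,im,d,c=snap('scene');cv2.imwrite('pics/s5.png',cv2.resize(im[130:290,300:450,::-1],None,fx=3,fy=3))
P=cloud(d,c);hsv=cv2.cvtColor(im,cv2.COLOR_RGB2HSV);H,S,V=[hsv[...,i].astype(int) for i in range(3)]
t=s['tool_pos'];near=(np.hypot(P[...,0]-t[0],P[...,1]-t[1])<50)&(d>0)
for nm,m in(('blue',(H>105)&(H<130)&(S>140)),('orange',(H<12)&(S>170))):
    p=P[near&m];print(nm,len(p),np.percentile(p,[2,50,98],axis=0).round(0).tolist() if len(p) else '')
plan([470,-203,270],0.3)
E
```

```text
5.725 [472.4 145.4 273.2] [-0.3  0.1 -0.1] 28.501444934483757
-20 -5 1333 [[-17.2, -13.6, -10.3], [-14.8, 7.4, -2.8], [-5.5, 14.9, 10.3]]
-5 10 421 [[-4.8, -16.1, -10.3], [2.5, 7.2, -9.6], [9.7, 15.2, 4.9]]
10 25 330 [[10.0, -16.6, -10.2], [15.9, 6.2, -9.2], [24.6, 14.5, 5.1]]
25 60 939 [[25.8, -26.1, -11.9], [38.3, -2.7, -7.8], [58.7, 18.8, 11.8]]
blue 11 [[485.0, 140.0, 219.0], [488.0, 143.0, 225.0], [492.0, 145.0, 229.0]]
orange 0 
tool y yaw 4.99 x [-0.001  0.    -1.   ] shift [  2.9 -32.6 346.8] turn 4.69 alt -175.3
```

View pics/s5.png

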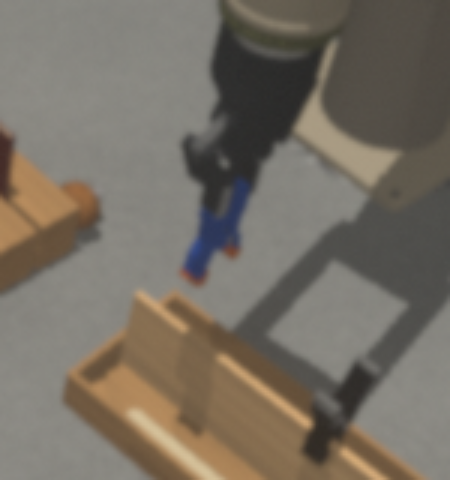

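The clamp is clear of the board and still open. Next I'll find where the orange jaw pads sit in the tool frame.

```bash
cat > jaws.py <<'E'
from h import *
import sys
s,im,d,c=snap('wrist');cv2.imwrite(f'pics/{sys.argv[1]}.png',im[:,:,::-1])
T=tool(s);P=cloud(d,c,T);Q=(P-T[:3,3])@T[:3,:3]
hsv=cv2.cvtColor(im,cv2.COLOR_RGB2HSV);H,S,V=[hsv[...,i].astype(int) for i in range(3)]
near=(d>0)&(np.hypot(Q[...,1],Q[...,2])<50)&(Q[...,0]>-30)&(Q[...,0]<100)
o=near&(H<14)&(S>190)&(V>90);b=near&(H>105)&(H<130)&(S>140)
for nm,m in(('o',o),('b',b)):
    for sg in(-1,1):
        q=Q[m&(sg*Q[...,1]>0)];print(nm,sg,len(q),np.percentile(q,[1,50,99],axis=0).round(1).tolist() if len(q) else '')
print(s['time'],s['tool_pos'].round(1),s['finger_gap'].round(1),s['ft_force'].round(1))
E
python3 jaws.py w6
```

```text
o -1 58 [[67.5, -29.7, -9.5], [69.9, -21.9, -8.9], [75.6, -18.4, -3.8]]
o 1 58 [[69.1, 11.6, -9.7], [71.2, 13.9, -9.2], [78.3, 21.8, -3.9]]
b -1 1504 [[-17.1, -26.2, -11.0], [2.8, -11.0, -7.5], [60.9, -0.9, 11.2]]
b 1 1561 [[-16.2, 1.0, -11.7], [1.4, 10.3, -7.8], [61.2, 18.8, 10.6]]Traceback (most recent call last):
  File "jaws.py", line 11, in <module>
    print(s['time'],s['tool_pos'].round(1),s['finger_gap'].round(1),s['ft_force'].round(1))
                                           ^^^^^^^^^^^^^^^^^^^^^
AttributeError: 'float' object has no attribute 'round'
```

>>> {"fn": "move_arm", "kwargs": {"deltas": [[[0,-1,12],0],[[0,-4,42],0],[[0,-7,80],1],[[0,-10,122],2],[[0,-13,164],3],[[0,-17,206],4],[[0,-20,248],4.7],[[0,-24,290],4.7],[[0,-27,325],4.7],[[0,-28,342],4.7],[[0,-28,347],4.7],[[0,-28,347],4.7]]}}

```text
time: 7.38
tool_pos: [474.6, -202.3, 272.9]
tcp_rot: [-125.7, 89.9, 144.6]
ft_force: [-0.3, -0.1, -0.4]
finger_gap: 28.7
```

```bash
sed -i "s/s\['finger_gap'\].round(1)/s['finger_gap']/" jaws.py
cat >> jaws.py <<'E'
# pamphlet top edge
top=(d>0)&(P[...,2]>135)&(P[...,2]<160)&(abs(P[...,0]-470)<25)&(abs(P[...,1]+203)<125)&~o&~b&(S>60)
for z0 in(135,142): 
    p=P[top&(P[...,2]>z0)]
    if len(p)>20: print('edge',len(p),np.percentile(p,[1,50,99],axis=0).round(1).tolist(),axis(p))
plan([474,-203,273],0.3)
E
python3 jaws.py w7
```

```text
o -1 55 [[66.5, -29.6, -9.7], [69.8, -21.7, -9.0], [77.5, -18.5, -4.0]]
o 1 58 [[68.9, 11.5, -9.9], [71.7, 13.9, -9.3], [78.1, 21.7, -4.2]]
b -1 1464 [[-17.2, -26.2, -11.1], [3.4, -11.1, -7.7], [61.1, -1.0, 11.1]]
b 1 1506 [[-16.0, 1.0, -11.7], [1.6, 10.4, -8.0], [62.2, 18.7, 10.3]]
7.375 [ 474.6 -202.3  272.9] 28.669029663526302 [-0.3 -0.1 -0.4]
edge 928 [[468.9, -306.6, 145.8], [472.5, -179.6, 147.6], [475.1, -101.8, 149.3]] (array([ 471.96081965, -189.29532908]), np.float64(90.30613023129204), array([-117.3017667 ,   87.51432836]))
edge 928 [[468.9, -306.6, 145.8], [472.5, -179.6, 147.6], [475.1, -101.8, 149.3]] (array([ 471.96081965, -189.29532908]), np.float64(90.30613023129204), array([-117.3017667 ,   87.51432836]))
tool y yaw 0.33 x [-0.001  0.001 -1.   ] shift [-0.1 -0.7  1. ] turn 0.03 alt -180.0
```

View pics/w7.png

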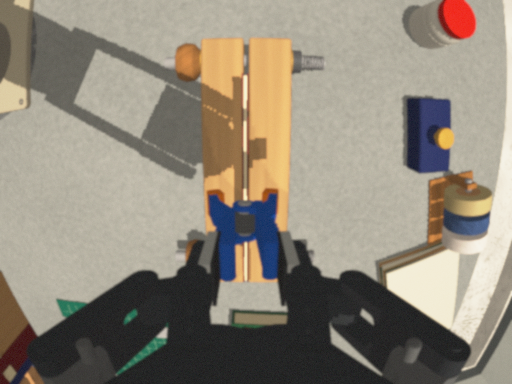

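The edge midpoint measures (472, −204, 148). The pamphlet at column 245 lies between the jaw pads at columns 215 and 270, and the jaw centre is about 1 mm off. I'll lower it in two stages.

>>> {"fn": "move_arm", "kwargs": {"deltas": [[[2,1,2],0],[[10,1,2],0],[[22,1,2],0],[[34,1,2],0],[[40,1,2],0],[[40,1,2],0],[[40,1,2],0]]}}

```text
time: 8.3
tool_pos: [475.9, -204.1, 233.4]
tcp_rot: [-133.8, 89.9, 136.5]
ft_force: [0.2, 0.6, -0.4]
finger_gap: 28.6
```

```bash
python3 jaws.py w8
```

```text
o -1 56 [[66.8, -29.6, -9.7], [69.5, -21.9, -9.1], [77.2, -18.5, -4.5]]
o 1 57 [[68.9, 11.5, -9.8], [71.4, 14.1, -9.2], [78.8, 21.7, -4.3]]
b -1 1466 [[-17.0, -26.3, -11.1], [3.4, -11.1, -7.7], [60.9, -1.0, 11.1]]
b 1 1512 [[-16.3, 1.0, -11.7], [1.5, 10.4, -8.0], [61.5, 18.6, 10.3]]
8.3 [ 475.9 -204.1  233.4] 28.62101406887332 [ 0.2  0.6 -0.4]
edge 1245 [[450.1, -304.0, 145.9], [471.3, -172.4, 147.7], [488.9, -101.8, 157.2]] (array([ 471.53601769, -183.50489406]), np.float64(90.12459190095224), array([-120.49866278,   81.70945666]))
edge 1245 [[450.1, -304.0, 145.9], [471.3, -172.4, 147.7], [488.9, -101.8, 157.2]] (array([ 471.53601769, -183.50489406]), np.float64(90.12459190095224), array([-120.49866278,   81.70945666]))
tool y yaw 0.33 x [-0.     0.001 -1.   ] shift [-39.5  -2.   -1.1] turn 0.03 alt -180.0
```

>>> {"fn": "move_arm", "kwargs": {"deltas": [[[3,0,0],0],[[9,0,0],0],[[16,0,0],0],[[23,0,0],0],[[28,0,0],0],[[30,0,0],0],[[30,0,0],0],[[30,0,0],0]]}}

```text
time: 9.35
tool_pos: [476.1, -204.2, 203.8]
tcp_rot: [-171.6, 90.0, 98.7]
ft_force: [0.5, -0.3, -0.5]
finger_gap: 28.5
```

```bash
python3 jaws.py w9
python3 - <<'E'
from h import *
s,im,d,c=snap('scene');cr=im[90:230,215:345,::-1];cv2.imwrite('pics/s9.png',cv2.resize(cr,None,fx=4,fy=4,interpolation=cv2.INTER_CUBIC))
w=cv2.imread('pics/w9.png')[160:310,150:350];cv2.imwrite('pics/w9c.png',cv2.resize(w,None,fx=3.5,fy=3.5,interpolation=cv2.INTER_CUBIC))
E
```

```text
o -1 66 [[66.9, -30.2, -9.7], [70.9, -22.3, -9.1], [77.1, -18.5, -3.7]]
o 1 59 [[69.0, 11.5, -9.9], [71.4, 13.8, -9.2], [79.2, 21.7, -4.0]]
b -1 1485 [[-17.1, -26.2, -11.0], [2.8, -11.0, -7.5], [60.9, -1.0, 11.1]]
b 1 1510 [[-16.1, 1.0, -11.8], [1.5, 10.4, -7.9], [62.6, 18.6, 10.4]]
9.35 [ 476.1 -204.2  203.8] 28.462929997774754 [ 0.5 -0.3 -0.5]
edge 1614 [[448.1, -304.1, 135.9], [471.4, -175.3, 147.6], [487.4, -102.0, 156.4]] (array([ 470.96316842, -188.04923896]), np.float64(90.14780178104846), array([-116.08995063,   86.02365648]))
edge 1551 [[452.4, -304.2, 143.3], [471.4, -172.9, 147.6], [485.7, -102.0, 156.6]] (array([ 471.55983487, -187.47549047]), np.float64(90.28635001345022), array([-116.69384723,   85.46262586]))
tool y yaw 0.33 x [ 0.  0. -1.] shift [-69.1  -2.1  -1.2] turn 0.03 alt -180.0
```

View pics/w9c.png

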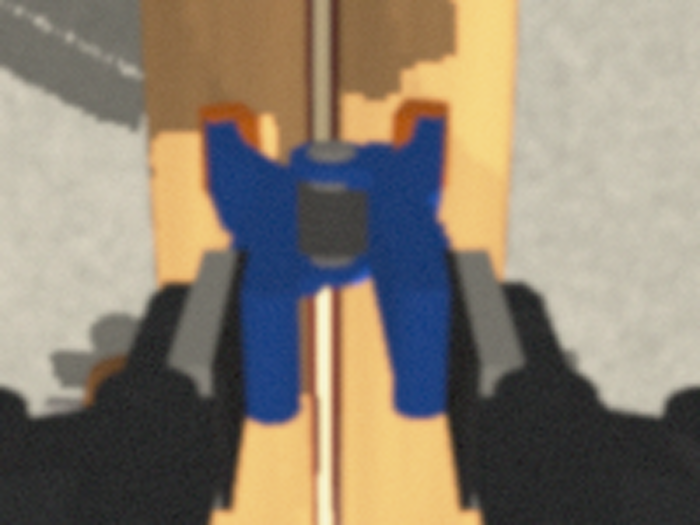

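View pics/s9.png

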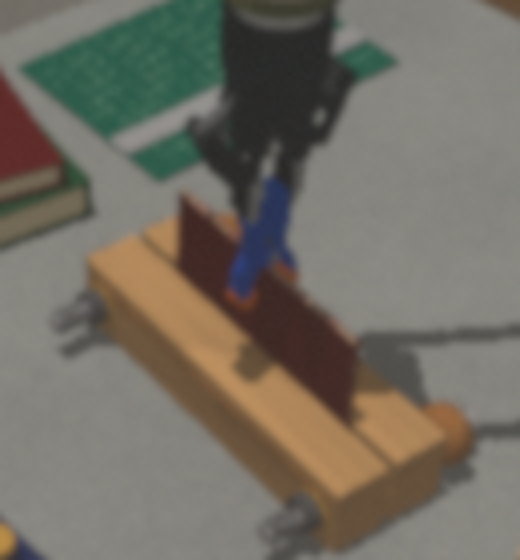

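Both views show one jaw on each side of the pamphlet, with a clear gap on each side and no contact force. The tips are about 22 mm below the edge. Handing in.

```bash
python3 -c "
from h import *
s=r.sense();print(abs(s['qd']).max(),s['ft_force'],s['finger_gap']);print(r.hand_in())"
```

```text
0.17424814091697766 [ 0.27068486  0.5353662  -0.25750463] 28.447881194579285
the job is handed in; nothing more can be done
None
```

I squeezed the blue clamp open on the tray's board, lifted it off and carried it open to the press. It is now lowered over the middle of the pamphlet's top edge, still held wide open, and the job is handed in at about 9.5 s.

**Last checks:**
- **Grip:** the finger gap stayed at 28.5 mm from the squeeze to the end. I did not read the clamp angle directly, but the jaw pads measure about 30 mm apart, which is well open.
- **Position:** the jaw tips sit about 22 mm below the edge and within 2–3 mm of the middle along it. Each tip is about 15 mm from the pamphlet's mid-plane.
- **Contact and motion:** wrist force was under 1 N and the arm was almost still. Both the wrist and scene views show a jaw on each side of the pamphlet with a visible gap.

**What disagreed:**
- **Slipped in the grip:** the clamp seems to have slid down about 7–10 mm as the fingers closed.
- **Sits slightly tilted:** it leans about 3° in the fingers, so the jaw centre is about 4 mm off the tool axis. I allowed for this when placing it.
- **Camera difference:** the top and wrist views differed by about 5 mm on the clamp's position along the board. I placed the grasp from the wrist view.

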